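# Lower the laser level's telescoping stand one hole and seat the laser in it

## Robot

A 6-joint arm with a two-finger parallel gripper is mounted at the origin on a cart in front of the work surface, level with it; the furniture and walls round the work are solid. World frame = base frame: x ahead of the robot, y to its left, z up, the work surface at z = 0. Lengths are in m, angles in rad, forces in N, time in s.
With the tool pointing down it reaches from about 0.35 to 0.775 m from the base axis. Payload 5.5 kg.
Tool frame: the origin (TCP) lies at the very end of the fingers, on their centre line; the grasp point (between the pads) lies 19 mm behind it (env.grip_point_offset is the distance from the TCP to the grasp point, in m); z points along the fingers, y is the line along which they close (so a half turn about z gives the same grasp; the last joint's range is limited). The gripper opens to 85 mm and grips with 20 to 120 N. Pads are 22 mm wide; open, the fingers measure 114 mm over their backs; the gripper's body (76 mm by 85 mm) begins 54 mm behind the grasp point. The pads swing forward as they close: fully open they stand 13 mm farther back than shut.
Start: joints at [1.099, 0.313, 0.046, 1.304, 0, 1.431], TCP at [0.187, 0.544, 0.231] pointing down, gripper open.
Joint ranges: [-2.76, 2.76], [-0.86, 1.69], [-1.03, 1.26], [-2.2, 2.34], [-1.47, 1.5], [-3.14, 3.14]. Speed limits (rad/s): [2.57, 2.57, 3.14, 3.14, 3.14, 3.14].

## Interface

Orientations are given as a unit quaternion [w, x, y, z].
In Python, from workcell import sensors, imaging, workorder, env gives the robot as it stands.
- The arm moves only by the shell command python3 -m handwheel 'ROWS' [FORCE]. ROWS is JSON, a list of rows, each a list of 5 numbers: the shift along the tool's x, y, z in mm, then the turn about the tool's z in rad, then the opening, from 0 (shut) to 1 (fully open). A call has 1 to 8 rows; each row is the pose to reach, as a shift and turn from the pose commanded when the call began, along the tool's axes at that moment; what a row does not reach only later rows make up. A row lasts 1/10 s, in which the tool goes at most 50 mm and 8.59 degrees, less where a joint would pass 70% of its speed; a pose out of reach is approached as far as the arm can. A call with a gripper value outside its range is refused whole. The fingers move at their own pace and stop on an object; FORCE is the grip in N (left out, the last holds). Time passes only in rows, so rows that repeat a pose let the fingers close. It gives the time, the measured TCP pose, the force, the opening and the grip force at its end, in the units of the state.
- sensors.get_state(): the state, without advancing time (a new reading comes with each control period).
- imaging.read_camera(name): name is "scene" or "top" or "wrist"; returns a dict with "color" (384x512x3 uint8, blue, green, red), "z_map" (384x512 float32, m along the optical axis (not along the pixel's ray), 0 where there is no reading), "fx", "fy", "cx", "cy" (pixels), "xyz" and "rotation" of the camera in the world. Camera axes: x right, y down, z forward; pixel columns grow to the right and rows downward; lengths in m; the calibration is good to about 2 mm. A picture is of the moment at which its call begins.
- workorder.hand_in(): hands the job in; it is judged then, once.
The state is a dict: "clock": time; "joint_pos": joint angles; "qvel": joint speeds; "tau": joint torques, N m; "tcp_pos": TCP position; "orientation": TCP orientation; "wrist_force": force on the tool from outside, world axes, zero at the start; "ft_torque": the same for the moment, N m; "finger_gap": finger opening in m; "grip_force": force on a finger pad.
Only numpy, scipy, OpenCV 4.12 (cv2) and the standard library are available. Lean on these libraries where they do the work, as an engineer would, in place of code of your own. Each camera call takes 0.05 s, during which the arm holds its last target. There are 200 camera calls.

## Task

Get the laser level set up lower for marking the shelf: press the sprung button on the empty bench stand and collapse its telescoping post to the next hole, just one hole down, until the button springs back out. Then take the laser level from among the tools and set it down flat in the stand's cradle, fully home in the recess that matches its outline, let go, and leave the other things on the worktop where they are.

Things in the scene. Friction and masses are not known exactly. Their poses are not given: they have to be found in the camera images.
- stand: telescoping stand fixed to the worktop: steel base 110 x 110 x 8 mm, upright post 26 mm thick with black holes 35 mm apart facing the robot; a grey sleeve (the head, 37 mm thick) slides over the post and carries the button and, on top, the cradle. Origin under the base's centre, on the post's axis; z up; x points away from the button, which is on the -x side
- head (a joint): how far the head (sleeve, button, cradle) has slid down, m: 0 at the start, in the top hole; next hole at 0.035, last (end stop) at 0.070. The catch has 3 mm of play either way in a hole. Between holes the head stays where it is left and takes about 3 to 5 N to push down slowly (less than 60 mm/s), also by the cradle; caught in a hole it moves no further
- button (a joint): how far the button is pressed, m: 0 out, 0.008 fully in. 2 N starts it, 5 N takes it fully in. Pressed past 0.006 it frees the head; between holes the post keeps it at about 0.006, and it springs out to 0 by itself when a hole is reached with nothing pressing it
- button_top (a point): centre of the face of the round grey button, 26 mm across, 10 mm proud of its 34 mm black housing, 44 mm from the post's axis on the stand's -x side, 153 mm above the worktop at the start. The point's z axis points out of the button: to the stand's -x and up, 25 degrees from vertical; press along -z. The cradle's edge, its underside 42 mm higher, reaches out 41 mm from the post's axis, so it roofs half of the button
- cradle_center (a point): centre of the recess floor of the cradle on the head, 201 mm above the worktop at the start, 166 one hole lower. The grey cradle is 118 mm along the stand's y and 82 along x; a wall 8 mm thick and 13 high, flared at the rim, surrounds its D-shaped recess of 102 x 66 mm (3 mm spare all round the laser): round end to the stand's +y, square end to -y. Axes as the stand's
- cradle_nose (a point): point on the recess floor 48 mm from cradle_center along the stand's +y axis: the laser's round end comes above it
- laser_center (a point): centre (half-way up) of the laser level, a loose grey D-shaped block with a black and glass band, 96 mm long (its x axis), 60 mm wide (y), 45 mm tall (z), 0.28 kg; +x is its round end (radius 30 mm), -x its square end; grasp it across the 60 mm
- laser_nose (a point): tip of the laser level's round end, half-way up, 48 mm from laser_center along its x axis
- masking_tape: roll of masking tape lying flat, 105 mm across, 25 mm high, a bystander; origin under its centre
- mug: white mug with a handle, about 92 x 123 x 95 mm, a bystander; origin under its centre
- tape_measure: yellow and black pocket tape measure standing up, 33 x 71 x 62 mm, a bystander; origin under its centre
- aerosol: aerosol can with an orange cap, 66 mm across, 189 mm tall, a bystander; origin under its centre
- sealant_tube: black sealant tube with a red cap lying down, 56 x 172 x 37 mm, a bystander; origin under its centre
- screwdriver_big: screwdriver with a red handle lying down, 33 x 221 x 32 mm, a bystander; origin under its centre
- laser: the laser level itself; origin under its centre, axes as for laser_center

How it is judged:
By the outcome, as a careful person would: the job done as asked, in the order asked, and still so for the second after the job is handed in, with the robot touching nothing.
It also fails if it takes over 67 s, if anything falls off the work surface, if the arm or the gripper's body presses on something with over 40 N, if the wrist force passes 120 N, or if a joint passes its speed limit or range.

## Working session

There is one attempt and no reset: what is moved stays moved. The work goes in short steps, Python scripts to look and compute and a shell command to move; the robot and the scene stay as the last step left them, time stands still between calls to the robot, and variables do not carry over. Pictures are saved under pics/ and viewed, at most 10 in all, crops included, and the job is handed in when it is done.

```bash
ls; mkdir -p pics; cat > h.py <<'E'
import numpy as np, cv2
from workcell import sensors, imaging, workorder, env
def shot(n,f=None):
    c=imaging.read_camera(n)
    if f: cv2.imwrite('pics/'+f,c['color'])
    return c
def rot(c):
    R=np.array(c['rotation'])
    if R.shape==(3,3): return R
    from scipy.spatial.transform import Rotation
    return Rotation.from_quat(R[[1,2,3,0]]).as_matrix()
def cloud(c):
    z=c['z_map']; v,u=np.indices(z.shape)
    p=np.stack([(u-c['cx'])/c['fx']*z,(v-c['cy'])/c['fy']*z,z],-1)
    p=p@rot(c).T+np.array(c['xyz']); p[z==0]=np.nan
    return p
def ray(c,u,v,h):
    d=rot(c)@np.array([(u-c['cx'])/c['fx'],(v-c['cy'])/c['fy'],1.]); o=np.array(c['xyz'])
    return o+d*(h-o[2])/d[2]
E
python3 - <<'E'
from h import *
import pickle
a=shot('scene','s1.png');b=shot('top','t1.png')
pickle.dump((a,b),open('ab.pkl','wb'))
for c in(a,b):print(c['xyz'],c['rotation'],c['fx'])
print(sensors.get_state())
E
```

```text
pics
[-0.47549528 -0.58713042  0.87172846] [-0.41501459  0.76718201 -0.4262297   0.2398393 ] 363.7696527311277
[-0.39473205 -0.03970125  1.26825059] [-0.23905639  0.67369619 -0.66129828  0.22731051] 440.8922935537448
{'clock': 0.1, 'joint_pos': array([1.09939323e+00, 3.13930368e-01, 4.50531433e-02, 1.30361578e+00,
       1.17445901e-05, 1.43118617e+00]), 'qvel': array([ 0.00085303, -0.00157533,  0.0036654 ,  0.00202233,  0.00090836,
       -0.00194645]), 'tau': array([ 2.83096204e-03, -4.81723487e+01,  2.99245334e+01,  1.27376779e-02,
       -1.24047460e-04,  1.38458887e-06]), 'tcp_pos': array([0.18709051, 0.54320293, 0.23047904]), 'orientation': array([-2.60760847e-04,  1.65136503e-01,  9.86270356e-01, -8.07290593e-04]), 'wrist_force': array([ 0.579313  ,  0.08916355, -0.54850977]), 'ft_torque': array([ 0.0151231 ,  0.02757082, -0.02084265]), 'grip_force': 0.0, 'finger_gap': 0.08546591250178762}
```

```bash
python3 -c "
import cv2
a=cv2.imread('pics/s1.png');b=cv2.imread('pics/t1.png')
cv2.imwrite('pics/st.png',cv2.resize(cv2.vconcat([a,b]),(0,0),fx=.78,fy=.78))"
```

```text
(no output)
```

View pics/st.png

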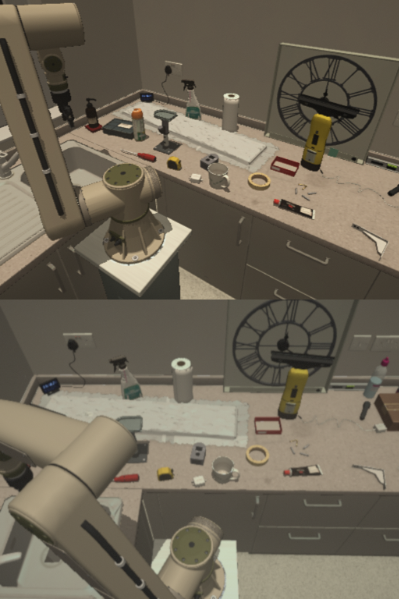

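The scene view shows the stand near (212,160) and the laser near (268,205). In the top view they are near (170,180) and (253,197). I'll enlarge those areas.

```bash
python3 -c "
import cv2
a=cv2.imread('pics/s1.png')[120:250,140:340];b=cv2.imread('pics/t1.png')[130:260,130:330]
f=lambda i:cv2.resize(i,(0,0),fx=2.3,fy=2.3,interpolation=2)
f=lambda i:cv2.convertScaleAbs(cv2.resize(i,(460,299),interpolation=cv2.INTER_CUBIC),alpha=1.4,beta=10)
cv2.imwrite('pics/c1.png',cv2.vconcat([f(a),f(b)]))"
python3 - <<'E'
from h import *
import pickle
a,b=pickle.load(open('ab.pkl','rb'))
for n,c,box in(('s',a,(120,250,140,340)),('t',b,(130,260,130,330))):
    P=cloud(c)
    print(n,'table', [np.round(P[v,u],3) for u,v in ((250,230),(300,220),(230,170))])
    g=P[box[0]:box[1],box[2]:box[3]]
    m=(g[...,2]>.18)&(g[...,2]<.24)&(g[...,0]>0.2)
    for lo,hi in((.03,.06),(.185,.23)):
        m=((g[...,2]>lo)&(g[...,2]<hi)).astype('uint8')
        k,l,s,ce=cv2.connectedComponentsWithStats(m)
        for i in range(1,k):
            if s[i,4]>25:
                q=g[l==i]; print(lo,s[i]+[box[2],box[0],0,0,0],q.min(0).round(3),q.max(0).round(3),np.median(q,0).round(3))
E
```

```text
s table [array([ 0.384, -0.021,  0.026]), array([ 0.57 , -0.133, -0.003]), array([0.695, 0.293, 0.028])]
0.03 [140 120 100  20 602] [0.693 0.474 0.03 ] [1.061 0.913 0.06 ] [0.981 0.788 0.048]
0.03 [179 132   9   8  26] [0.822 0.676 0.03 ] [0.891 0.766 0.036] [0.844 0.71  0.033]
0.03 [187 132  17  15  64] [0.787 0.594 0.03 ] [0.912 0.735 0.038] [0.869 0.641 0.032]
0.03 [255 133  30  15 201] [1.019 0.19  0.03 ] [1.059 0.381 0.06 ] [1.033 0.278 0.051]
0.03 [163 137   9   9  35] [0.722 0.716 0.03 ] [0.801 0.776 0.037] [0.764 0.748 0.032]
0.03 [237 143  21   8 114] [0.888 0.302 0.03 ] [0.962 0.398 0.06 ] [0.909 0.34  0.044]
0.03 [304 147  36  16 258] [ 1.022 -0.109  0.03 ] [1.057 0.082 0.06 ] [ 1.033 -0.014  0.05 ]
0.03 [183 148  22  11  58] [0.707 0.476 0.03 ] [0.759 0.613 0.037] [0.734 0.534 0.032]
0.03 [232 149  14  10  46] [0.813 0.301 0.03 ] [0.878 0.401 0.038] [0.842 0.352 0.032]
0.03 [140 151  46  25 608] [0.479 0.438 0.03 ] [0.626 0.729 0.06 ] [0.539 0.604 0.044]
0.03 [216 153   7  12  32] [0.71  0.363 0.03 ] [0.806 0.428 0.035] [0.739 0.395 0.032]
0.03 [284 155  20  12 113] [0.87
[... 1646 characters left out ...]
   7  28] [0.79  0.109 0.03 ] [0.823 0.146 0.036] [0.813 0.124 0.032]
0.03 [189 161  17   7  41] [0.678 0.178 0.03 ] [0.707 0.238 0.036] [0.692 0.212 0.033]
0.03 [244 183  20  25 396] [ 0.497 -0.04   0.03 ] [0.599 0.025 0.055] [ 0.539 -0.009  0.045]
0.03 [274 208  23  13 148] [ 0.444 -0.152  0.03 ] [ 0.48  -0.078  0.06 ] [ 0.469 -0.116  0.044]
0.03 [201 215  21  14 187] [0.408 0.098 0.03 ] [0.448 0.167 0.06 ] [0.421 0.129 0.051]
0.03 [153 224  15   7  36] [0.4  0.28 0.03] [0.425 0.327 0.037] [0.414 0.298 0.032]
0.03 [274 224  23   9  82] [ 0.393 -0.15   0.03 ] [ 0.423 -0.078  0.06 ] [ 0.4   -0.109  0.047]
0.185 [148 148  35  23 552] [0.517 0.223 0.193] [0.609 0.336 0.219] [0.573 0.266 0.203]
```

View pics/c1.png

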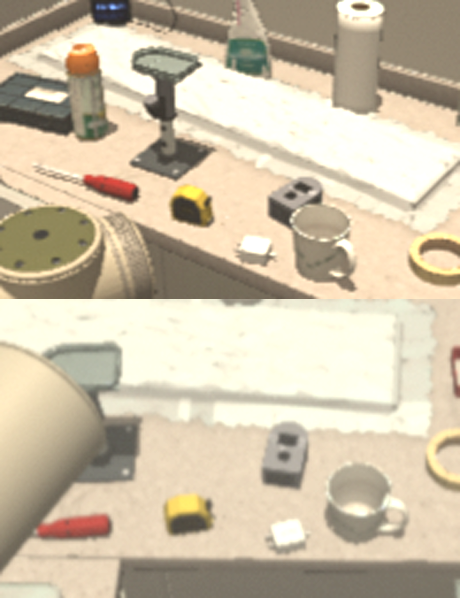

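The crops show the laser at scene (268,205) and top (253,197), with its round end pointing away from the robot. The cradle is at scene (212,148), and the button housing is at scene (207,165), on the robot's side.

```bash
cat >> h.py <<'E'
def rect(P,lo,hi,x,y,r):
    m=(P[...,2]>lo)&(P[...,2]<hi)&(np.hypot(P[...,0]-x,P[...,1]-y)<r)
    q=P[m]; R=cv2.minAreaRect((q[:,:2]*1000).astype(np.float32)); return R,len(q)
def tool(s=None):
    from scipy.spatial.transform import Rotation
    s=s or sensors.get_state(); q=s['orientation']
    return s['tcp_pos'],Rotation.from_quat(q[[1,2,3,0]]).as_matrix()
E
python3 - <<'E'
from h import *
import pickle
a,b=pickle.load(open('ab.pkl','rb'))
for c in(a,b):
    P=cloud(c)
    print('laser',rect(P,.035,.06,.545,-.007,.08))
    print('cradle',rect(P,.19,.225,.562,.283,.1))
    m=(P[...,2]>.002)&(P[...,2]<.02)&(np.hypot(P[...,0]-.56,P[...,1]-.28)<.09)&(c['color'].max(2)<75)
    q=P[m]; print('base',len(q),cv2.minAreaRect((q[:,:2]*1000).astype(np.float32)))
    m=(P[...,2]>.05)&(P[...,2]<.1)&(np.hypot(P[...,0]-.56,P[...,1]-.28)<.07); print('post',np.median(P[m],0))
    m=(P[...,2]>.12)&(P[...,2]<.165)&(np.hypot(P[...,0]-.54,P[...,1]-.28)<.08); print('button',P[m].min(0),P[m].max(0))
print(tool())
w=shot('wrist','w1.png'); print(w['xyz'],rot(w))
E
```

```text
laser (((544.9649047851562, -5.325931549072266), (62.61597442626953, 95.78439331054688), 77.5252914428711), 232)
cradle (((560.3154296875, 287.0574035644531), (91.15757751464844, 121.4690170288086), 3.480518102645874), 357)
base 207 ((562.0061645507812, 283.4084777832031), (117.74524688720703, 104.41478729248047), 5.956924915313721)
post [0.55107772 0.27871353 0.0736351 ]
button [0.50385082 0.26806545 0.12011661] [0.57536248 0.296223   0.16465648]
laser (((548.9094848632812, -8.836898803710938), (60.659427642822266, 101.51277160644531), 81.04248046875), 381)
cradle (((559.3544311523438, 278.5180969238281), (88.43019104003906, 109.70271301269531), 6.749570369720459), 552)
base 201 ((557.203125, 264.59942626953125), (62.515586853027344, 120.73213195800781), 72.74567413330078)
post [0.56044366 0.26606264 0.0977009 ]
button [0.54774399 0.26468609 0.12485383] [0.56221996 0.27270604 0.16166636]
(array([0.18709051, 0.54320293, 0.23047904]), array([[-9.45459735e-01,  3.25738054e-01, -7.80987677e-04],
       [ 3.25738896e-01,  9.45458567e-01, -1.50629129e-03],
       [ 2.47735095e-04, -1.67853583e-03, -9.99998561e-01]]))
[0.11578771 0.56846654 0.374237  ] [[ 0.32587137  0.9038499   0.27724214]
 [ 0.94541064 -0.31074815 -0.09815457]
 [-0.00256452  0.29409344 -0.95577323]]
```

```bash
python3 -m handwheel '[[0,0,-50,0,0.5],[-40,-14,-95,-0.1,0],[-85,-30,-120,-0.2,0],[-130,-46,-130,-0.3,0],[-175,-62,-130,-0.42,0],[-220,-78,-130,-0.42,0],[-265,-94,-130,-0.42,0],[-310,-110,-130,-0.42,0]]'
python3 - <<'E'
from h import *
p,R=tool(); print(p,R)
t=np.array([.52,.28,.36]); print(R.T@(t-p)*1000, np.degrees(np.arctan2(R[1,0],R[0,0])))
E
```

```text
clock: 0.95
tcp_pos: [0.4428, 0.3396, 0.3613]
orientation: [0.0, -0.044, 0.999, 0.0]
wrist_force: [0.2, 0.4, 0.6]
finger_gap: 0.0002
grip_force: 0.0
[0.44275832 0.33961772 0.36128097] [[-9.96105722e-01 -8.81668112e-02  5.78974191e-05]
 [-8.81668005e-02  9.96105711e-01  1.66613669e-04]
 [-7.23617457e-05  1.60860199e-04 -9.99999984e-01]]
[-71.68448726 -66.19591302   1.27550399] -174.9418467713968
```

```bash
python3 -m handwheel '[[-36,-33,0,0,0],[-72,-66,0,0,0],[-72,-66,0,0,0],[-72,-66,0,0,0]]'
python3 - <<'E'
from h import *
c=shot('wrist','w2.png'); b=shot('top','t2.png'); import pickle; pickle.dump((c,b),open('cb.pkl','wb'))
for c in (c,b):
    P=cloud(c)
    print('cradle rim',rect(P,.205,.225,.56,.28,.1))
    print('base',rect(P,.004,.015,.56,.28,.085))
    print('laser',rect(P,.035,.06,.545,-.007,.08))
print(tool())
E
python3 -c "
import cv2
cv2.imwrite('pics/c2.png',cv2.vconcat([cv2.imread('pics/w2.png'),cv2.resize(cv2.imread('pics/t2.png')[100:250,110:310],(288,216))]) if 0 else cv2.imread('pics/w2.png'))"
```

```text
clock: 1.35
tcp_pos: [0.5197, 0.2806, 0.3603]
orientation: [-0.001, -0.043, 0.999, -0.0]
wrist_force: [-0.7, 0.7, 0.5]
finger_gap: 0.0001
grip_force: 0.0
cradle rim (((559.7327880859375, 287.8297119140625), (81.90082550048828, 117.88202667236328), 4.209527969360352), 2445)
base (((531.9521484375, 288.8095397949219), (70.5877685546875, 115.39955139160156), 1.9556188583374023), 2110)
laser (((548.95556640625, -4.316501617431641), (60.90550231933594, 96.0246810913086), 80.85415649414062), 2838)
cradle rim (((0.0, 0.0), (0.0, 0.0), 0.0), 0)
base (((559.4005126953125, 278.6899108886719), (155.0442352294922, 159.62310791015625), 31.53359031677246), 626)
laser (((548.522216796875, -8.82326889038086), (60.28440856933594, 101.41751098632812), 80.02850341796875), 381)
(array([0.51834861, 0.28213707, 0.36117448]), array([[-9.96070057e-01, -8.85650227e-02, -8.24158605e-04],
       [-8.85651547e-02,  9.96070378e-01,  1.25034269e-04],
       [ 8.09846310e-04,  1.97534626e-04, -9.99999653e-01]]))
```

View pics/w2.png

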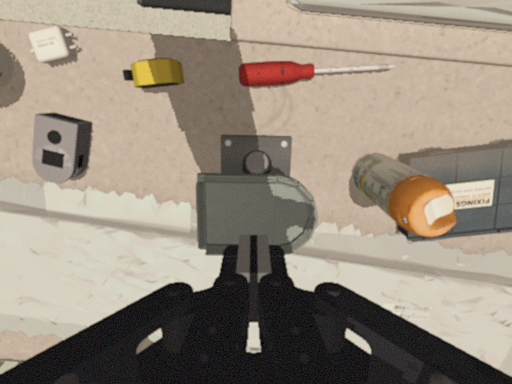

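The wrist view shows the whole cradle around (255,212), with its round end right (+y). The button is at (258,160), the laser at (62,147) with its round end down (+x), and the aerosol at (420,205).

```bash
python3 - <<'E'
from h import *
import pickle
c,b=pickle.load(open('cb.pkl','rb'))
print('btn ray',ray(c,258,160,.153))
P=cloud(c); print(P[148:172:4,258].round(4))
y=np.radians(4.2); ax=np.array([np.cos(y),np.sin(y)]); ctr=np.array([.5597,.2878])
p,R=tool()
for d in (.044,.054,.056): print(d,ctr-d*ax, R.T@(np.r_[ctr-d*ax,.175]-p)*1000)
print('yaw err',np.degrees(np.arctan2(R[1,0],R[0,0]))+180)
E
```

```text
btn ray [0.51511743 0.28582812 0.153     ]
[[0.5253 0.2886 0.0084]
 [0.507  0.2852 0.1485]
 [0.5109 0.2855 0.1519]
 [0.5146 0.2857 0.1557]
 [0.5192 0.2862 0.1551]
 [0.5231 0.2865 0.1578]]
0.044 [0.51581816 0.28457752] [  2.15358888   2.61819225 186.17680873]
0.054 [0.50584502 0.28384514] [ 12.15240328   2.77196005 186.18493661]
0.056 [0.50385039 0.28369866] [ 14.15216616   2.80271361 186.18656218]
yaw err 5.0810685365999575
```

```bash
python3 -m handwheel '[[13,3,0,0.015,0],[13,3,40,0.015,0],[13,3,80,0.015,0],[13,3,120,0.015,0],[13,3,160,0.015,0],[13,3,185,0.015,0],[13,3,198,0.015,0],[13,3,198,0.015,0]]'
python3 - <<'E'
from h import *
s=sensors.get_state(); print(tool(s)[0],s['wrist_force'])
c=shot('scene','s3.png'); w=shot('wrist')
a=cv2.resize(c['color'][110:220,150:270],(480,440),interpolation=2)
cv2.imwrite('pics/c3.png',cv2.hconcat([a,w['color'][:,100:400][:384].copy()] ) if 0 else a)
E
```

```text
clock: 2.25
tcp_pos: [0.5039, 0.2842, 0.1621]
orientation: [-0.001, -0.038, 0.999, -0.0]
wrist_force: [-0.7, 0.2, 0.7]
finger_gap: -0.0001
grip_force: 0.0
[0.50390198 0.28421026 0.16207568] [-0.6676617   0.20044393  0.67453499]
```

View pics/c3.png

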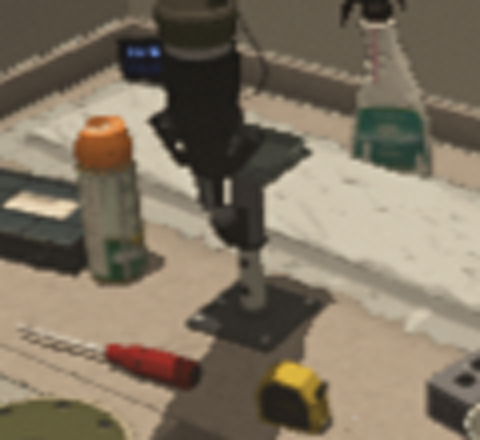

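The fingertips are just above the button at crop (215,215), beside the cradle edge.

```bash
python3 -m handwheel '[[0,0,3,0,0],[0,0,6,0,0],[0,0,8,0,0],[0,0,10,0,0],[0,0,12,0,0],[0,0,12,0,0]]'
python3 -m handwheel '[[0,0,1,0,0],[0,0,2,0,0],[0,0,3,0,0],[0,0,4,0,0],[0,0,4,0,0]]'
```

```text
clock: 2.95
tcp_pos: [0.5061, 0.2835, 0.1512]
orientation: [0.0, -0.036, 0.999, 0.0]
wrist_force: [-0.1, 0.7, -0.3]
finger_gap: -0.0003
grip_force: 0.0
clock: 3.45
tcp_pos: [0.5062, 0.2836, 0.148]
orientation: [0.001, -0.037, 0.999, 0.0]
wrist_force: [-0.8, -0.9, 5.7]
finger_gap: -0.0002
grip_force: 2.1
```

```bash
python3 -m handwheel '[[0,0,1,0,0],[0,0,2,0,0],[0,0,3,0,0],[0,0,3,0,0]]'
python3 - <<'E'
from h import *
c=shot('scene'); P=cloud(c); print(rect(P,.19,.225,.56,.285,.1)); m=(P[...,2]>.17)&(P[...,2]<.225)&(abs(P[...,0]-.58)<.015)&(abs(P[...,1]-.25)<.03);print(np.median(P[m],0))
E
```

```text
clock: 3.85
tcp_pos: [0.5063, 0.2837, 0.1473]
orientation: [0.002, -0.037, 0.999, 0.0]
wrist_force: [-5.4, -2.2, 16.5]
finger_gap: 0.0001
grip_force: 5.0
(((543.7693481445312, 279.81866455078125), (107.29783630371094, 119.531005859375), 84.84095001220703), 300)
[0.58693349 0.25083122 0.19862422]
```

```bash
python3 - <<'E'
from h import *
for i in range(3):
    c=shot('wrist'); s=sensors.get_state(); print(s['tcp_pos'],s['wrist_force'],s['ft_torque'],s['grip_force'])
P=cloud(c); print('rim',rect(P,.195,.225,.56,.285,.1))
m=(P[...,2]>.195)&(P[...,2]<.225)&(np.hypot(P[...,0]-.56,P[...,1]-.285)<.08)
print(np.percentile(P[m][:,2],[50,80,90,95]))
cv2.imwrite('pics/w4.png',c['color'])
E
```

```text
[0.50634817 0.28367204 0.14733522] [-5.94241119 -2.33229611 17.56313985] [-0.56542336  0.66258721 -0.07321653] 4.9507758021354675
[0.50631979 0.28370237 0.14733254] [-4.70514704 -2.31869024 18.04863453] [-0.61594067  0.69069401 -0.10303736] 4.949574060738087
[0.50633538 0.28367864 0.1473353 ] [-5.36447682 -2.93597765 17.11148645] [-0.58773474  0.65677744 -0.12160631] 4.949228726327419
rim (((504.0003662109375, 284.13861083984375), (33.45527648925781, 108.41937255859375), 4.478416442871094), 21197)
[0.21169019 0.22048753 0.2227074  0.22381291]
```

View pics/w4.png

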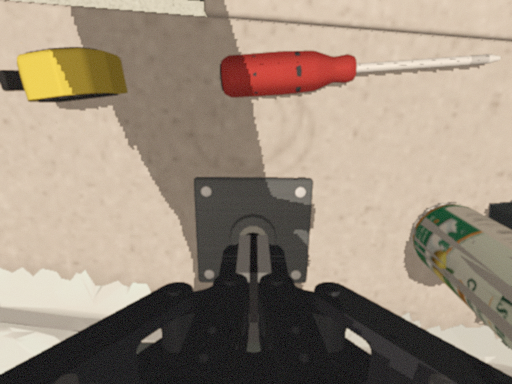

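The wrist view shows the closed fingertips on the button at (253,235). The cradle is hidden beneath the gripper, so I'll check the gripper's own profile for clearance against the cradle.

```bash
python3 - <<'E'
from h import *
c=shot('wrist'); p,R=tool(); P=cloud(c)
Q=(P-p)@R*1000   # tool coords
Q=Q[np.isfinite(Q[...,0])&(abs(Q[...,1])<60)&(abs(Q[...,0])<60)&(Q[...,2]<5)&(Q[...,2]>-100)]
for h in range(0,100,8):
    m=(Q[:,2]<-h)&(Q[:,2]>=-h-8)
    if m.sum()>5: print(h,m.sum(),'x',np.percentile(Q[m,0],[2,98]).round(1),'y',np.percentile(Q[m,1],[2,98]).round(1))
E
```

```text
0 102 x [-36.8  11.7] y [-8.9 10.7]
8 546 x [-37.   11.9] y [-11.9  13.2]
16 626 x [-36.7  11.9] y [-12.3  13.6]
24 656 x [ 6.9 11.9] y [-12.4  13.8]
32 822 x [-9.6 12. ] y [-5.8  7. ]
40 1290 x [-13.7  14.3] y [-38.9  26.1]
48 3728 x [-13.1  14.2] y [-34.3  34.6]
56 5948 x [-7.7 13.1] y [-37.4  39. ]
64 5474 x [-7.2 18. ] y [-44.7  46. ]
72 8443 x [-0.4 18. ] y [-50.5  51.9]
80 8544 x [ 8.  18.2] y [-55.3  56.8]
88 1713 x [14.5 19.7] y [-17.4  18.7]
```

The torques and profile show the knuckles (±14–18 mm wide at 40–70 mm up) touching the cradle edge. I'll back off, shift about 7 mm outward and press again.

```bash
python3 -m handwheel '[[0,0,-8,0,0],[0,0,-16,0,0],[7,0,-16,0,0],[7,0,-16,0,0]]'
python3 -m handwheel '[[0,0,3,0,0],[0,0,6,0,0],[0,0,9,0,0],[0,0,12,0,0],[0,0,14,0,0],[0,0,14,0,0]]'
python3 -m handwheel '[[0,0,1,0,0],[0,0,2,0,0],[0,0,3,0,0],[0,0,3,0,0]]'
```

```text
clock: 4.5
tcp_pos: [0.4977, 0.283, 0.16]
orientation: [-0.001, -0.037, 0.999, -0.0]
wrist_force: [-0.2, 0.4, -0.7]
finger_gap: -0.0001
grip_force: 0.0
clock: 5.1
tcp_pos: [0.4986, 0.283, 0.1458]
orientation: [-0.0, -0.037, 0.999, -0.0]
wrist_force: [-0.2, -0.5, 0.3]
finger_gap: 0.0001
grip_force: 0.0
clock: 5.5
tcp_pos: [0.4993, 0.2832, 0.1444]
orientation: [0.001, -0.037, 0.999, 0.0]
wrist_force: [-1.4, 0.2, 5.5]
finger_gap: 0.0003
grip_force: 2.7
```

```bash
python3 -m handwheel '[[0,0,1,0,0],[0,0,2,0,0],[0,0,3,0,0],[0,0,3,0,0]]'; python3 -m handwheel '[[0,0,1,0,0],[0,0,2,0,0],[0,0,2,0,0]]'
```

```text
clock: 5.9
tcp_pos: [0.5002, 0.2833, 0.1421]
orientation: [0.002, -0.036, 0.999, 0.0]
wrist_force: [-0.1, -0.9, 6.2]
finger_gap: 0.0001
grip_force: 3.3
clock: 6.2
tcp_pos: [0.5009, 0.2833, 0.1403]
orientation: [0.003, -0.036, 0.999, 0.0]
wrist_force: [1.0, -1.4, 6.8]
finger_gap: 0.0
grip_force: 3.0
```

```bash
python3 -m handwheel '[[1,0,1,0,0],[1,0,2,0,0],[1,0,3,0,0],[1,0,3,0,0]]'; python3 -m handwheel '[[0,0,1,0,0],[0,0,2,0,0],[0,0,3,0,0],[0,0,3,0,0]]'
python3 - <<'E'
from h import *
c=shot('scene'); P=cloud(c); m=(P[...,2]>.15)&(P[...,2]<.225)&(abs(P[...,0]-.58)<.015)&(abs(P[...,1]-.25)<.03);print(np.median(P[m],0))
E
```

```text
clock: 6.6
tcp_pos: [0.4979, 0.2831, 0.1355]
orientation: [0.0, -0.037, 0.999, 0.0]
wrist_force: [0.2, -0.3, 1.3]
finger_gap: 0.0001
grip_force: 0.5
clock: 7.0
tcp_pos: [0.4977, 0.283, 0.132]
orientation: [-0.0, -0.037, 0.999, -0.0]
wrist_force: [-0.5, -0.9, 2.1]
finger_gap: 0.0002
grip_force: 1.0
[0.58228602 0.25641248 0.19390244]
```

```bash
python3 -m handwheel '[[0,0,1.5,0,0],[0,0,3,0,0],[0,0,4.5,0,0],[0,0,6,0,0],[0,0,6,0,0]]'
python3 - <<'E'
from h import *
c=shot('scene'); P=cloud(c); m=(P[...,2]>.15)&(P[...,2]<.225)&(abs(P[...,0]-.58)<.015)&(abs(P[...,1]-.25)<.03);print(np.median(P[m],0))
cv2.imwrite('pics/c5.png',cv2.resize(c['color'][120:200,170:250],(480,480),interpolation=2))
E
```

```text
clock: 7.55
tcp_pos: [0.4977, 0.283, 0.126]
orientation: [-0.0, -0.037, 0.999, 0.0]
wrist_force: [-0.7, 0.2, 2.3]
finger_gap: -0.0001
grip_force: 0.9
[0.58051545 0.25406764 0.18829412]
```

View pics/c5.png

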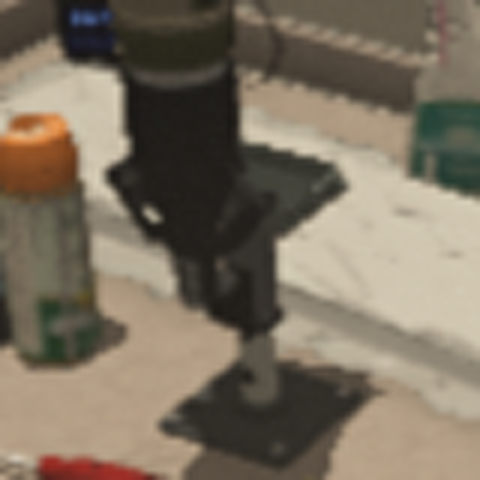

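The head has slid about 12 mm (cradle floor about 0.188) and the button is between holes. I'll lift off, move over the cradle's centre and push there.

```bash
python3 -m handwheel '[[1,0,-10,0,0],[1,0,-50,0,0],[1,0,-95,0,0],[-20,0,-125,0,0],[-62,0,-125,0,0],[-62,0,-90,0,0],[-62,0,-75,0,0],[-62,0,-75,0,0]]'
python3 - <<'E'
from h import *
c=shot('scene'); P=cloud(c); m=(P[...,2]>.15)&(P[...,2]<.225)&(abs(P[...,0]-.58)<.015)&(abs(P[...,1]-.25)<.03);print(np.median(P[m],0)); print(tool()[0])
E
```

```text
clock: 8.4
tcp_pos: [0.5584, 0.2868, 0.1986]
orientation: [-0.003, -0.036, 0.999, -0.001]
wrist_force: [0.4, -0.4, -0.3]
finger_gap: -0.0001
grip_force: 0.0
[0.58134618 0.25467975 0.18957026]
[0.55893476 0.28712626 0.20044656]
```

```bash
python3 -m handwheel '[[0,0,4,0,0],[0,0,8,0,0],[0,0,11,0,0],[0,0,14,0,0],[0,0,17,0,0],[0,0,20,0,0],[0,0,22,0,0],[0,0,22,0,0]]'; python3 -m handwheel '[[0,0,2,0,0],[0,0,4,0,0],[0,0,6,0,0],[0,0,8,0,0],[0,0,8,0,0]]'
```

```text
clock: 9.25
tcp_pos: [0.5598, 0.2877, 0.1793]
orientation: [0.0, -0.037, 0.999, 0.0]
wrist_force: [0.3, 0.4, 2.2]
finger_gap: -0.0003
grip_force: 1.5
clock: 9.75
tcp_pos: [0.5598, 0.2876, 0.1708]
orientation: [-0.0, -0.037, 0.999, 0.0]
wrist_force: [-0.6, 0.8, 1.5]
finger_gap: -0.0001
grip_force: 1.0
```

```bash
python3 -m handwheel '[[0,0,1.5,0,0],[0,0,3,0,0],[0,0,4.5,0,0],[0,0,4.5,0,0]]'; python3 -m handwheel '[[0,0,1.5,0,0],[0,0,3,0,0],[0,0,3,0,0]]'
```

```text
clock: 10.15
tcp_pos: [0.5596, 0.2874, 0.1662]
orientation: [-0.0, -0.037, 0.999, -0.0]
wrist_force: [0.0, 0.2, 0.8]
finger_gap: 0.0003
grip_force: 0.4
clock: 10.45
tcp_pos: [0.5596, 0.2874, 0.1634]
orientation: [-0.0, -0.037, 0.999, -0.0]
wrist_force: [0.8, 0.7, 0.8]
finger_gap: 0.0
grip_force: 0.3
```

```bash
python3 -m handwheel '[[0,0,1,0,0],[0,0,2,0,0],[0,0,2,0,0]]'
```

```text
clock: 10.75
tcp_pos: [0.5596, 0.2874, 0.1629]
orientation: [0.0, -0.037, 0.999, -0.0]
wrist_force: [-1.8, -1.6, 7.1]
finger_gap: -0.0002
grip_force: 3.7
```

The push now meets a firm stop at one hole down. I'll lift and check the button.

```bash
python3 -m handwheel '[[0,0,-20,0,0],[0,0,-60,0,0],[10,0,-105,0,0],[20,0,-150,0,0],[40,0,-195,0,0.5],[40,0,-195,0,1],[40,0,-195,0,1],[40,0,-195,0,1]]'
python3 - <<'E'
from h import *
import pickle
c=shot('wrist','w6.png'); pickle.dump(c,open('w6.pkl','wb'))
P=cloud(c); print('rim',rect(P,.167,.19,.56,.285,.1))
m=(P[...,2]>.15)&(P[...,2]<.18)&(abs(P[...,0]-.55)<.03)&(abs(P[...,1]-.287)<.04);print('floor',np.median(P[m],0))
m=(P[...,2]>.09)&(P[...,2]<.14)&(abs(P[...,0]-.51)<.02)&(abs(P[...,1]-.285)<.015)
q=P[m]; A=np.c_[q[:,:2]-[.5155,.285],np.ones(len(q))]; print(len(q),np.linalg.lstsq(A,q[:,2],rcond=None)[0], P[144:190:4,258].round(3))
print('laser',rect(P,.035,.06,.549,-.007,.08)); print(tool())
cv2.imwrite('pics/c6.png',cv2.resize(c['color'][90:290,150:370],(550,500),interpolation=2))
E
```

```text
clock: 11.55
tcp_pos: [0.5196, 0.2844, 0.3553]
orientation: [-0.001, -0.037, 0.999, -0.0]
wrist_force: [0.1, -0.2, -1.0]
finger_gap: 0.0576
grip_force: 0.0
rim (((560.3844604492188, 287.99713134765625), (83.07232666015625, 118.36412811279297), 3.9652891159057617), 2486)
floor [0.549361   0.28623421 0.16419896]
444 [0.38404617 0.01335731 0.11272301] [[0.518 0.291 0.011]
 [0.508 0.289 0.112]
 [0.512 0.29  0.115]
 [0.516 0.29  0.117]
 [0.521 0.29  0.119]
 [0.526 0.291 0.12 ]
 [0.519 0.29  0.168]
 [0.522 0.29  0.177]
 [0.529 0.29  0.164]
 [0.534 0.291 0.163]
 [0.538 0.291 0.165]
 [0.543 0.291 0.164]]
laser (((549.2192993164062, -4.455574035644531), (61.54247283935547, 96.69245147705078), 80.48763275146484), 2892)
(array([0.51953735, 0.2843342 , 0.35478484]), array([[-9.97330812e-01, -7.29540688e-02, -2.99248122e-03],
       [-7.29507845e-02,  9.97334829e-01, -1.19251614e-03],
       [ 3.07150465e-03, -9.71029234e-04, -9.99994811e-01]]))
```

View pics/c6.png

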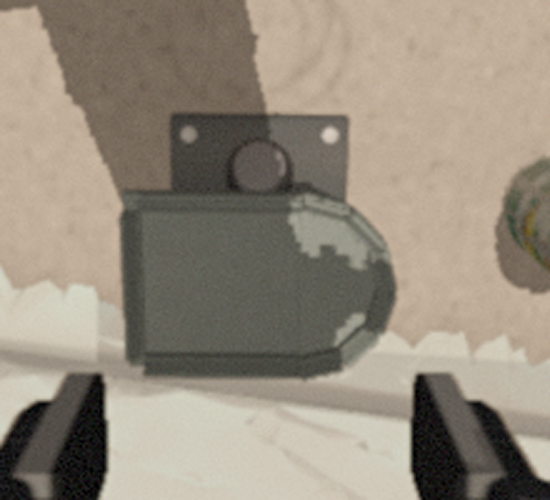

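The cradle is level at one hole down: floor 0.164, centre (0.560,0.288). The button at crop (260,165) is back out, with its face at 0.117. Next is the laser.

```bash
python3 -m handwheel '[[0,-40,0,0.05,1],[-1,-85,0,0.15,1],[-3,-130,10,0.239,1],[-5,-175,30,0.239,1],[-6,-220,60,0.239,1],[-8,-260,100,0.239,1],[-8.6,-290,140,0.239,1],[-8.6,-290,155,0.239,1]]'
python3 -m handwheel '[[0,0,0,0,1],[0,0,0,0,1]]'
python3 - <<'E'
from h import *
c=shot('wrist','w7.png'); P=cloud(c)
r,n=rect(P,.035,.055,.549,-.007,.07); print(r,n)
p,R=tool(); print(p,R.round(4)); t=np.r_[np.array(r[0])/1000,.015]
print(R.T@(t-p)*1000, np.degrees(np.arctan2(R[1,0],R[0,0])))
E
```

```text
clock: 12.4
tcp_pos: [0.5475, -0.0071, 0.1967]
orientation: [-0.003, 0.085, 0.996, -0.0]
wrist_force: [0.4, 1.1, 0.0]
finger_gap: 0.0853
grip_force: 0.0
clock: 12.6
tcp_pos: [0.5488, -0.0039, 0.2009]
orientation: [-0.002, 0.083, 0.997, 0.0]
wrist_force: [-0.7, 0.4, 0.7]
finger_gap: 0.0852
grip_force: 0.0
((548.92822265625, -5.012432098388672), (60.0413818359375, 95.98641204833984), 80.4716796875) 5737
[ 0.54974473 -0.00356295  0.2021811 ] [[-9.864e-01  1.647e-01 -2.000e-04]
 [ 1.647e-01  9.864e-01  3.000e-04]
 [ 3.000e-04  3.000e-04 -1.000e+00]]
[  0.51752468  -1.61814274 187.18078683] 170.5228577787781
```

View pics/w7.png

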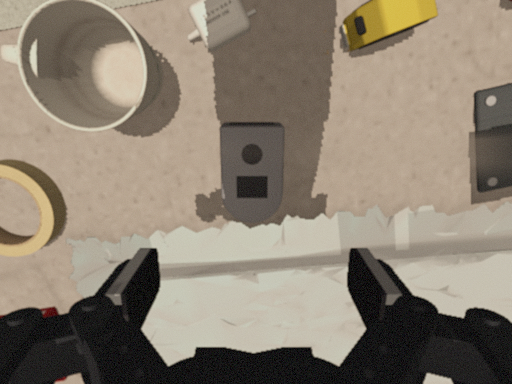

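The wrist view shows the laser at (252,172), centred between the open fingers and square to them, round end away. I'll descend and grip.

```bash
python3 -m handwheel '[[0.5,-1.5,45,0,1],[0.5,-1.5,90,0,1],[0.5,-1.5,135,0,1],[0.5,-1.5,165,0,1],[0.5,-1.5,180,0,1],[0.5,-1.5,188,0,1],[0.5,-1.5,188,0,1],[0.5,-1.5,188,0,1]]' 45
python3 -m handwheel '[[0,0,0,0,0.5],[0,0,0,0,0.5],[0,0,0,0,0.5],[0,0,0,0,0.5],[0,0,0,0,0.5],[0,0,0,0,0.5]]' 45
```

```text
clock: 13.45
tcp_pos: [0.5503, -0.0051, 0.0154]
orientation: [0.001, 0.082, 0.997, -0.0]
wrist_force: [-0.9, -0.0, 0.4]
finger_gap: 0.0854
grip_force: 0.0
clock: 14.05
tcp_pos: [0.55, -0.0056, 0.0153]
orientation: [0.001, 0.083, 0.997, -0.0]
wrist_force: [-1.0, 0.4, 6.5]
finger_gap: 0.0595
grip_force: 50.2
```

```bash
python3 -m handwheel '[[0,0,-15,0,0.5],[0,0,-50,0,0.5],[0,0,-95,-0.1,0.5],[5,35,-140,-0.24,0.5],[10,75,-185,-0.38,0.5],[16,120,-225,-0.52,0.5],[21,160,-245,-0.66,0.5],[26,200,-245,-0.8,0.5]]' 45
python3 - <<'E'
from h import *
p,R=tool(); a=np.degrees(np.arctan2(R[1,0],R[0,0])); print(p,a, sensors.get_state()['finger_gap'])
t=np.array([.5603,.288,.27]); print(R.T@(t-p)*1000, 'turn',-np.radians((274.1-a)%360))
E
```

```text
clock: 14.85
tcp_pos: [0.5568, 0.187, 0.2605]
orientation: [0.003, -0.314, 0.95, -0.0]
wrist_force: [1.0, -0.4, -3.5]
finger_gap: 0.0596
grip_force: 50.0
[0.55681579 0.18700446 0.26048388] -143.43833967723958 0.059566416927706124
[-63.00322103  79.02227737  -9.42709784] turn -1.0042334734987226
```

```bash
python3 -m handwheel '[[-20,25,0,-0.14,0.5],[-40,50,-10,-0.28,0.5],[-63,79,-10,-0.42,0.5],[-63,79,-10,-0.56,0.5],[-63,79,-10,-0.7,0.5],[-63,79,-10,-0.84,0.5],[-63,79,-10,-0.98,0.5],[-63,79,-10,-1.006,0.5]]'
python3 -m handwheel '[[0,0,0,0,0.5],[0,0,0,0,0.5]]'
python3 - <<'E'
from h import *
c=shot('wrist','w8.png'); P=cloud(c)
p,R=tool(); a=np.degrees(np.arctan2(R[1,0],R[0,0])); print(p,a%360)
m=(P[...,2]>.165)&(P[...,2]<.19); q=P[m&(np.hypot(P[...,0]-.56,P[...,1]-.288)<.1)]
print('rim seen',len(q),q.min(0),q.max(0))
t=np.array([.5603,.288,.27]); print(R.T@(t-p)*1000)
s=shot('scene'); b=shot('top')
for c,l,h in((s,.27,.31),(b,.27,.31)): print(rect(cloud(c),l,h,.56,.288,.07))
cv2.imwrite('pics/s8.png',cv2.hconcat([cv2.resize(s['color'][90:210,150:270],(400,400)),cv2.resize(b['color'][110:230,110:230],(400,400))]))
E
```

```text
clock: 15.65
tcp_pos: [0.5593, 0.2869, 0.2662]
orientation: [0.001, 0.732, -0.682, -0.0]
wrist_force: [-1.0, -0.8, -2.8]
finger_gap: 0.0597
grip_force: 50.0
clock: 15.85
tcp_pos: [0.5596, 0.2869, 0.2666]
orientation: [0.0, 0.73, -0.683, -0.0]
wrist_force: [0.3, -0.1, -3.5]
finger_gap: 0.0592
grip_force: 50.0
[0.55967459 0.28693585 0.26665866] 273.86288709023404
rim seen 1746 [0.52222427 0.22681319 0.16500431] [0.60395549 0.25672465 0.17854874]
[-1.01961371 -0.69495669 -3.34148843]
(((555.6329345703125, 280.878662109375), (92.93486785888672, 84.01712036132812), 79.75059509277344), 280)
(((0.0, 0.0), (0.0, 0.0), 0.0), 0)
```

View pics/w8.png

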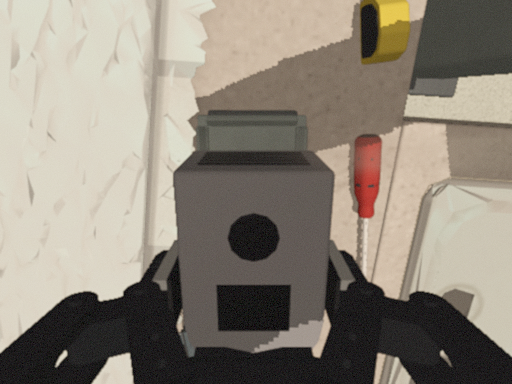

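The wrist view shows the laser held square, with its square end edge at row 165 and the cradle's square-end rim at rows 112–150 beneath it. I'll measure the two relative to each other.

```bash
python3 - <<'E'
from h import *
c=shot('wrist'); P=cloud(c); p,R=tool()
y=np.radians(4.05); ex=np.array([np.cos(y),np.sin(y)]); ey=np.array([-np.sin(y),np.cos(y)]); C=np.array([.5600,.2879])
L=np.stack([(P[...,:2]-C)@ex,(P[...,:2]-C)@ey,P[...,2]],-1)*1000
g=c['color'].astype(int)
v,u=np.indices(L.shape[:2])
top=(abs(L[...,2]-297)<6)&(v<240)&(u>150)&(u<360)
q=L[top]; print('laser top',len(q),'z',np.median(q[:,2]),'x',np.percentile(q[:,0],[.5,99.5]),'y',np.percentile(q[:,1],[.5,2]))
for rr in(180,200,220):
    k=L[rr][top[rr]]; print(rr,k[:,0].min().round(1),k[:,0].max().round(1),k[:,1].mean().round(1))
rim=(L[...,2]>168)&(L[...,2]<184)&(abs(L[...,0])<60)&(abs(L[...,1])<75)
q=L[rim]; print('rim z',np.percentile(q[:,2],[50,98]),'x',np.percentile(q[:,0],[.5,99.5]),'y',np.percentile(q[:,1],[.5]))
k=q[(q[:,1]>-57)&(q[:,1]<-48)]; print('rim sides',np.percentile(k[:,0],[.5,99.5]))
print('tool angle',np.degrees(np.arctan2(R[1,0],R[0,0]))%360-270, ((p[:2]-C)@ex*1000,(p[:2]-C)@ey*1000))
E
```

```text
laser top 11429 z 297.5462075431086 x [-30.39747857  28.25749919] y [-48.40799004 -48.24601621]
180 -30.6 28.3 -44.8
200 -31.4 28.8 -37.2
220 -30.6 28.5 -29.3
rim z [174.26288647 177.45714402] x [-40.37698515  40.3123546 ] y [-59.13224047]
rim sides [-39.97840672  40.39377215]
tool angle 3.9229081462899558 (np.float64(-0.33462814867572355), np.float64(-0.8782403451147511))
```

The laser is within about 1 mm of centred over the recess. I'll shift 1 mm and lower it.

```bash
python3 -m handwheel '[[0,-1,20,0,0.5],[0,-1,40,0,0.5],[0,-1,55,0,0.5],[0,-1,65,0,0.5],[0,-1,70,0,0.5],[0,-1,75,0,0.5],[0,-1,78,0,0.5],[0,-1,78,0,0.5]]'
python3 -m handwheel '[[0,0,2,0,0.5],[0,0,4,0,0.5],[0,0,6,0,0.5],[0,0,8,0,0.5],[0,0,8,0,0.5]]'
```

```text
clock: 16.85
tcp_pos: [0.5608, 0.2872, 0.1888]
orientation: [-0.0, 0.731, -0.682, 0.0]
wrist_force: [0.4, -0.3, -2.8]
finger_gap: 0.059
grip_force: 50.0
clock: 17.35
tcp_pos: [0.5605, 0.287, 0.1803]
orientation: [0.0, 0.731, -0.682, -0.0]
wrist_force: [-0.8, -0.1, -2.8]
finger_gap: 0.0594
grip_force: 50.0
```

```bash
python3 -m handwheel '[[0,0,1,0,0.5],[0,0,2,0,0.5],[0,0,2,0,0.5]]'
python3 -m handwheel '[[0,0,0.5,0,0.5],[0,0,1,0,0.5],[0,0,1,0,0.5]]'
```

```text
clock: 17.65
tcp_pos: [0.5607, 0.2871, 0.1786]
orientation: [0.0, 0.731, -0.682, -0.0]
wrist_force: [0.1, 1.1, -3.2]
finger_gap: 0.0595
grip_force: 50.0
clock: 17.95
tcp_pos: [0.5608, 0.2871, 0.1782]
orientation: [-0.0, 0.731, -0.682, 0.0]
wrist_force: [-0.6, -0.4, -0.5]
finger_gap: 0.0593
grip_force: 50.4
```

The weight has come off at floor level. I'll release and rise.

```bash
python3 -m handwheel '[[0,0,0,0,0.75],[0,0,0,0,0.85],[0,0,0,0,1],[0,0,0,0,1],[0,0,0,0,1],[0,0,0,0,1]]'
python3 -m handwheel '[[0,0,-10,0,1],[0,0,-30,0,1],[0,0,-65,0,1],[0,0,-110,0,1],[0,0,-150,0,1],[0,0,-150,0,1],[0,0,-150,0,1]]'
python3 - <<'E'
from h import *
c=shot('wrist','w9.png'); P=cloud(c); s=shot('scene','s9.png')
print(rect(P,.200,.218,.56,.288,.08),rect(P,.169,.19,.56,.288,.08))
m=(P[...,2]>.195)&(P[...,2]<.22)&(np.hypot(P[...,0]-.56,P[...,1]-.288)<.06); q=P[m]
A=np.c_[q[:,:2]-[.56,.288],np.ones(len(q))]; print('top plane',np.linalg.lstsq(A,q[:,2],rcond=None)[0])
E
```

```text
clock: 18.55
tcp_pos: [0.5607, 0.2871, 0.1777]
orientation: [-0.0, 0.731, -0.682, -0.0]
wrist_force: [-0.5, 0.5, -0.5]
finger_gap: 0.0853
grip_force: 0.0
clock: 19.25
tcp_pos: [0.5614, 0.2874, 0.3298]
orientation: [-0.002, 0.731, -0.682, 0.001]
wrist_force: [-0.0, 0.1, -0.4]
finger_gap: 0.0856
grip_force: 0.0
(((560.104736328125, 286.8587951660156), (59.97705841064453, 96.12242889404297), 3.9563443660736084), 7089) (((561.0756225585938, 281.7430725097656), (83.4806900024414, 105.56317138671875), 4.088733196258545), 2135)
top plane [1.41971648e-04 9.76503533e-03 2.09003973e-01]
```

View pics/w9.png

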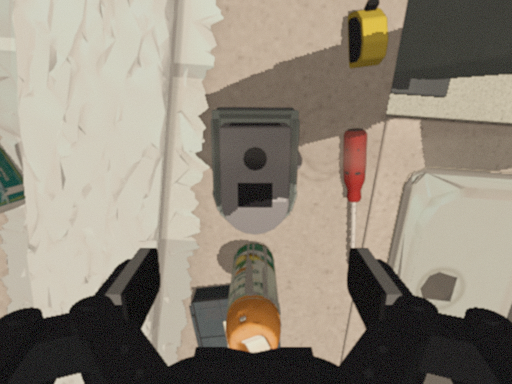

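The wrist view shows the laser at (255,175), sitting inside the cradle rim with its round end matched. Its top at 0.209 equals floor plus 45 mm, so it is fully home. I'm handing in.

```bash
python3 -c "
from workcell import workorder; print(workorder.hand_in())"
```

```text
the job is handed in; nothing more can be done
None
```

The job is handed in: the stand's head is caught one hole down with its button back out, and the laser level sits flat and fully home in the cradle, released, with the other things on the worktop not touched; during the first press the gripper's knuckles appear to have pressed on the cradle edge (wrist force about 18 N, limit 40 N), so I backed off and pressed farther out.

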